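Draw the rotary table's lock bolt with a hooked rod

ROBOT

A 6-joint arm with a two-finger parallel gripper is mounted at the origin on the work surface. World frame = base frame: x ahead of the robot, y to its left, z up, the work surface at z = 0. Lengths are in m, angles in rad, forces in N, time in s.
With the tool pointing down it reaches from about 0.35 to 0.975 m from the base axis. Payload 4.9 kg.
Tool frame: the origin (TCP) lies at the very end of the fingers, on their centre line; the grasp point (between the pads) lies 19 mm behind it; z points along the fingers, y is the line along which they close (so a half turn about z gives the same grasp; the last joint's range is limited). The gripper opens to 85 mm and grips with 20 to 120 N. Pads are 22 mm wide; open, the fingers measure 114 mm over their backs; the gripper's body (76 mm by 85 mm) begins 54 mm behind the grasp point. The pads swing forward as they close: fully open they stand 13 mm farther back than shut.
Start: joints at [-1.313, 0.053, 1.613, -0, 1.476, -0.119], TCP at [0.23, -0.581, 0.231] pointing down, gripper open.
Joint ranges: [-3.01, 3.01], [-1.01, 2.22], [0.06, 2.58], [-1.02, 4.17], [0.09, 2.62], [-3.14, 3.14]. Speed limits (rad/s): [2.57, 2.57, 3.14, 3.14, 3.14, 3.14].

INTERFACE

Orientations are given as a rotation vector (axis times angle).
In Python, from station import ctrl, imaging gives the robot as it stands.
- The arm moves only by the tool play_rows, never from a script. Its argument "series" is a list of rows, each a list of 3 entries, a list of its own where there are three numbers: the opening, from 0 (shut) to 1 (fully open), then the shift along the tool's x, y, z each as a share of 0.05 m, from -1 to 1, then the turn, a rotation vector about the tool's x, y, z each as a share of 8 degrees, from -1 to 1. In form: [[grip, [dx, dy, dz], [ax, ay, az]], ...]. A call has 1 to 8 rows; each row shifts and turns the commanded pose from where the row before left it, along the tool's axes as they then stand; what a row does not reach is not made up. A row lasts 1/8 s, in which the tool goes at most 62.5 mm and 10.7 degrees, less where a joint would pass 70% of its speed; a pose out of reach is approached as far as the arm can. A call with a number of a shift or a turn outside -1 to 1 is refused whole. A call with a gripper value outside its range is refused whole. The fingers move at their own pace and stop on an object; "force" is the grip in N (left out, the last holds). Time passes only in rows, so rows that do not move let the fingers close. It gives the time, the measured TCP pose, the force, the opening and the grip force at its end, in the units of the state.
- ctrl.get_obs(): the state, without advancing time (a new reading comes with each control period).
- imaging.get_image(name): name is "scene" or "side" or "wrist"; returns a dict with "color" (420x560x3 uint8, blue, green, red), "fx", "fy", "cx", "cy" (pixels), "D" ([k1, k2, p1, p2, k3] as OpenCV has them; the pictures are not rectified), "extrinsics" (4x4, takes a point from world to camera coordinates); the wrist camera has in their place "hand_eye" (4x4, takes a point from camera to tool coordinates, whose origin is the TCP and whose axes are the flange's). Camera axes: x right, y down, z forward; pixel columns grow to the right and rows downward; lengths in m; the calibration is good to about 2 mm. A picture is of the moment at which its call begins: read the wrist's pose just before it. There is no depth.
- ctrl.finish_job(): hands the job in; it is judged then, once.
The state is a dict: "t": time; "q": joint angles; "dq": joint speeds; "effort": joint torques, N m; "tool_pos": TCP position; "tool_rot": TCP orientation; "contact_force": force on the tool from outside, world axes, zero at the start; "wrist_torque": the same for the moment, N m; "opening": finger opening in m; "grip_force": force on a finger pad.
Only numpy, scipy, OpenCV 4.12 (cv2) and the standard library are available. Lean on these libraries where they do the work, as an engineer would, in place of code of your own. Each camera call takes 0.05 s, during which the arm holds its last target. There are 200 camera calls.

TASK

Free the rotary table's transport lock: lift the hooked rod out of its rest by the handle, reach its hook under the clear guard and behind the bolt's upright pin, draw the bolt all the way back towards you, and hold it against its stop for half a second with a firm pull of about 14 N on the pin (never press or pull on the table or its bolt with more than 20 N). Only the rod may touch the rotary table and its bolt, not the gripper. Then lay the rod back in its rest as it was, with the bolt left fully drawn, and disturb nothing else on the bench.

Things in the scene. Friction and masses are not known exactly. Their poses are not given: they have to be found in the camera images.
- rotary: White rotary measuring table fixed to the bench: base 270 x 240 mm, 88 mm high, its front face at x = +50 mm; platter of diameter 260 mm centred at x = +200 mm, top at 126 mm, with a ring clamped on it to 152 mm. Origin on the bench; +x points from the bolt to the platter, away from the robot, z up. The bolt lies along x at y = 0 on a steel bed plate 160 x 100 mm, 14 mm high.
- guard (a point): Clear guard sheet over the bolt, part of the rotary table: this point is 88 mm high, on its underside, at the middle of its front edge, 75 mm before pin_nominal. It spans 130 mm along +x from here to the base and 59 mm to either side, 5 mm thick, with a 26 mm wide sight slit along the middle. Open below at the front and at both sides (no posts), closed behind by the base.
- pin_nominal (a point): Point on the rotary table, 58 mm over its origin: where the upright steel pin's middle (diameter 10 mm, free from 44 to 76 mm) stands with the bolt locked and its bed plate centred. The bed plate is clamped in slots, up to 7 mm either way along x, not measured: the real pin stands at this point, less the bolt's slide along x, give or take those 7 mm. Find it by feel or sight. Its y is exact.
- bolt (a joint): Slide of the bolt in its bed plate, m: 0 fully locked, 0.045 fully drawn on a hard stop; the pin moves with it along -x of the rotary table; begins at 0 to 0.012. About 3.5 N of dry friction; stays where left. The bolt is a level steel bar, diameter 16 mm, axis 30 mm high, in guide lugs (tops 44 mm high) 95 mm before and 38 mm behind the locked pin; its end reaches 125 mm before the pin.
- rest: Plywood rest fixed to the bench: foot plate 300 x 70 x 10 mm with two notched uprights: at x = -98 to -72 mm under the handle's rear (notch 32 mm wide, floor 45 mm high, cheeks to 59 mm) and at x = 97 to 113 mm under the shank (notch 16 mm wide, floor 54 mm high, cheeks to 66 mm). Origin on the bench under the seat point; x along the laid rod to its hook, z up. Fingers fit between the uprights.
- rest_seat (a point): Where the grip point of the rod lies when it is in the rest: 57 mm above the bench over the rest's origin. The rod's x axis then lies along the rest's x axis.
- rod_grip (a point): Grip point of the loose hooked rod (about 220 g, balanced near here): centre of its level grey handle, 22 mm wide (y), 24 mm high (z), running from x = -100 to +45 mm. x points along the rod to its hook, z up as it lies. A steel shank, diameter 6 mm, runs on the centre line to x = 185 mm and there bends square to -y (right, seen along the rod), level, for 26 mm.
- rod_hook (a point): Middle of the rod's bent hook part, on its centre line: 185 mm along +x and 13 mm along -y from the grip point, at the same height; axes as the rod's. The hook's bar has 6 mm diameter.
- rod: The same rod; origin and axes are those of the grip point.
- gauge_a: Bystander: upright steel cylinder, diameter 24, height 34 mm, on the bench on the -y side of the rotary table's guard. Origin under its centre.
- gauge_b: Bystander: upright steel cylinder, diameter 24, height 26 mm, next to the other. Origin under its centre.
- gauge_block: Bystander: steel block 35 x 12 x 50 mm standing to the left of the rest. Origin under its centre.
- wash_bottle: Bystander: white bottle, diameter 60, height 150 mm, left. Origin under its centre.
- carton: Bystander: cardboard box 110 x 80 x 60 mm, right. Origin under its centre.
- cup: Bystander: white mug, diameter 72, height 85 mm, right. Origin under its centre.

How it is judged:
By the outcome, as a careful person would: the job done as asked, in the order asked, and still so for the second after the job is handed in, with the robot touching nothing.
It also fails if it takes over 61 s, if anything falls off the work surface, if the arm or the gripper's body presses on something with over 40 N, if the wrist force passes 120 N, or if a joint passes its speed limit or range.

## Working session

There is one attempt and no reset: what is moved stays moved. The work goes in short steps, Python scripts to look and compute and a tool call to move; the robot and the scene stay as the last step left them, time stands still between calls to the robot, and variables do not carry over. Pictures are saved under pics/ and viewed, at most 10 in all, crops included, and the job is handed in when it is done.

Besides the shell and the picture viewer there is one more tool, called after "Emit:" as name(argument=value, ...), one argument or row to a line, values as JSON. play_rows: Moves the arm, as the interface text tells. Shift numbers are shares of 0.05 m and turn numbers shares of 8 degrees, none past 1 either way. Its arguments: {"type":"object","properties":{"series":{"type":"array"},"force":{"type":"number"}},"required":["series"]}

```bash
mkdir -p pics; python3 - <<'E'
from station import ctrl, imaging
import cv2, pickle
o=ctrl.get_obs(); print(o)
d={}
for n in ("scene","side","wrist"):
    m=imaging.get_image(n); d[n]=m; print(n,m['fx'],m['D'],m.get('extrinsics'),m.get('hand_eye'))
    cv2.imwrite(f'pics/{n}0.png',m['color'])
pickle.dump((o,d),open('d0.pkl','wb'))
E
```

```text
{'t': 0.0, 'q': array([-1.31303279e+00,  5.33686583e-02,  1.61430253e+00, -2.84691334e-05,
        1.47600268e+00, -1.18965809e-01]), 'dq': array([ 1.06454026e-03, -2.47091662e-04,  1.03933424e-03,  1.10026591e-03,
       -6.39059290e-05, -1.29504404e-03]), 'effort': array([-7.26049129e-04, -3.93673611e+01, -3.70179999e+01, -1.61053972e-04,
        7.16890165e-03,  1.00311328e-05]), 'tool_pos': array([ 0.2297772 , -0.58055337,  0.23005062]), 'tool_rot': array([-3.08398508e+00, -5.87887642e-01,  2.70921364e-04]), 'contact_force': array([ 0.52236486,  0.13430194, -0.13370993]), 'wrist_torque': array([-0.04797847,  0.01052646,  0.03239538]), 'grip_force': 0.0, 'opening': 0.08539950949420591}
scene 416.03621387015284 [-0.0996069  0.         0.         0.         0.       ] [[ 0.47175734  0.88166799 -0.01032341 -0.26273816]
 [ 0.65504711 -0.35828773 -0.66523919 -0.3078959 ]
 [-0.59021885  0.30706915 -0.74655893  1.71975653]
 [ 0.          0.          0.          1.        ]] None
side 541.5084999326972 [0.06939953 0.         0.         0.         0.        ] [[ 0.97886486 -0.20436706  0.00759485 -0.55089239]
 [-0.12448991 -0.62491563 -0.77070274  0.12628538]
 [ 0.1622524   0.75346835 -0.63714959  1.26588832]
 [ 0.          0.          0.          1.        ]] None
wrist 319.51369051788726 [-0.0387999  0.         0.         0.         0.       ] None [[-3.28993703e-04 -9.57575342e-01 -2.88182852e-01  7.35347253e-02]
 [ 9.99999836e-01 -1.79967940e-04 -5.43615923e-04 -1.77373887e-04]
 [ 4.68689529e-04 -2.88182983e-01  9.57575244e-01 -1.42736915e-01]
 [ 0.00000000e+00  0.00000000e+00  0.00000000e+00  1.00000000e+00]]
```

View pics/scene0.png

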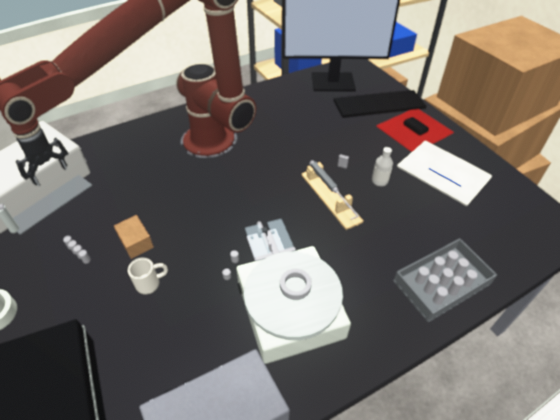

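View pics/side0.png

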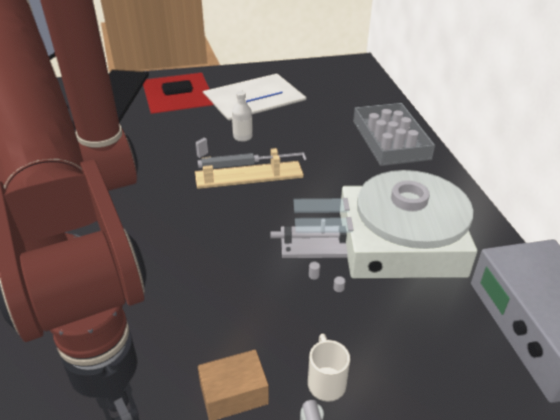

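The scene view shows the rest at about (335,195), the rotary at (290,300) and the guard at (270,240). The side view shows the rod from (200,163) to (305,157), the rest plate at (250,175) and the guard at (320,220). Next I'll enlarge both.

```bash
python3 - <<'E'
import cv2,numpy as np
a=cv2.imread('pics/side0.png')[130:290,185:385]; b=cv2.imread('pics/scene0.png')[145:295,220:400]
cv2.imwrite('pics/sidec.png',cv2.resize(a,None,fx=4,fy=3.75 and 4*0.9375,interpolation=cv2.INTER_CUBIC)[:600])
cv2.imwrite('pics/scenec.png',cv2.resize(b,None,fx=4,fy=4,interpolation=cv2.INTER_CUBIC))
E
```

```text
(no output)
```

View pics/sidec.png

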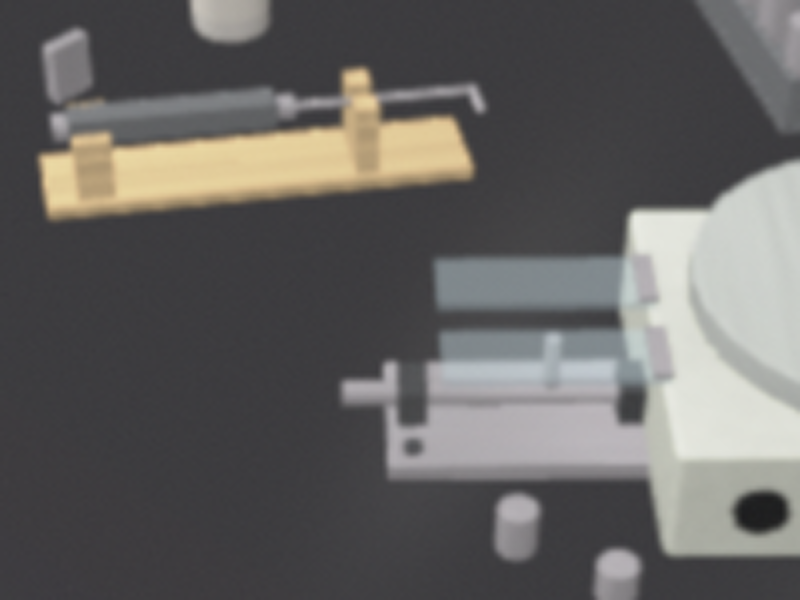

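View pics/scenec.png

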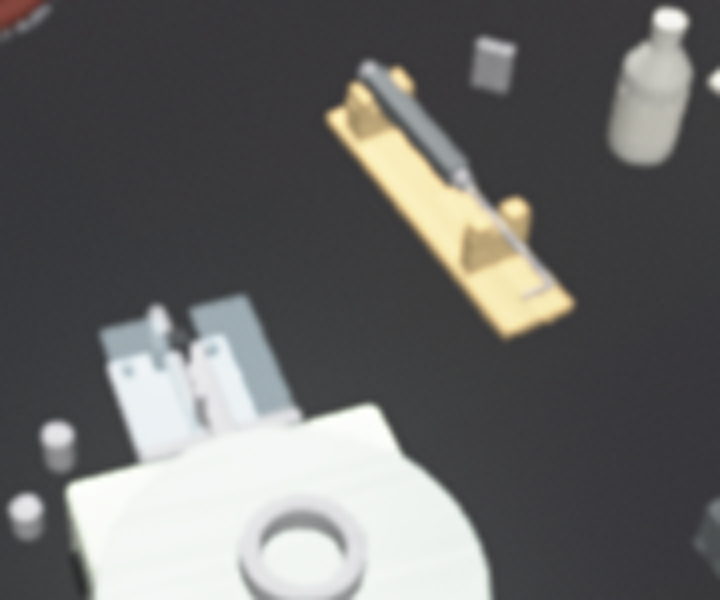

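The side crop shows the rod's rear end at (60,125), its collar at (287,105), its hook corner at (473,87) and hook tip at (482,110). It also shows the pin's top at (553,335), the bolt end at (345,392), and the guard's front corners at (435,258) and (440,380). In the scene crop the rod runs (370,68) to (550,287), the guard's front corners are (102,330) and (245,295), and the base's front top corners are (68,487) and (375,405).

```bash
cat > h.py <<'E'
import cv2,numpy as np,pickle
from scipy.spatial.transform import Rotation as R
def K(m): return np.array([[m['fx'],0,m['cx']],[0,m['fy'],m['cy']],[0,0,1.]])
def und(m,p): return cv2.undistortPoints(np.array(p,float).reshape(-1,1,2),K(m),np.array(m['D'],float)).reshape(-1,2)
def E4(m,o=None):
    if m.get('extrinsics') is not None: return np.array(m['extrinsics'])
    T=np.eye(4);T[:3,:3]=R.from_rotvec(o['tool_rot']).as_matrix();T[:3,3]=o['tool_pos']
    return np.linalg.inv(T@np.array(m['hand_eye']))
def plane(m,p,z,o=None):
    E=E4(m,o); u=np.c_[und(m,p),np.ones(len(np.reshape(p,(-1,2))))]
    d=u@E[:3,:3]; c=-E[:3,:3].T@E[:3,3]
    return c+d*((np.reshape(z,(-1,1))-c[2])/d[:,2:])
def proj(m,X,o=None):
    E=E4(m,o); return cv2.projectPoints(np.array(X,float).reshape(-1,3),cv2.Rodrigues(E[:3,:3])[0],E[:3,3],K(m),np.array(m['D'],float))[0].reshape(-1,2)
def tri(m1,p1,m2,p2):
    return (lambda X:(X[:3]/X[3]).T)(cv2.triangulatePoints(E4(m1)[:3],E4(m2)[:3],und(m1,p1).T,und(m2,p2).T))
E
python3 - <<'E'
from h import *
np.set_printoptions(precision=4,suppress=True)
o,d=pickle.load(open('d0.pkl','rb'));S=d['side'];C=d['scene']
s=lambda L:np.array(L,float)/[4,3.75]+[185-.4,130-.4]
c=lambda L:np.array(L,float)/4+[220-.4,145-.4]
ps=s([[60,125],[287,105],[473,87],[482,110],[435,258],[440,380],[553,335],[345,392]])
print('side',plane(S,ps,[.057,.057,.057,.057,.0905,.0905,.076,.030]))
pc=c([[370,68],[462,175],[550,287],[525,297],[102,330],[245,295],[68,487],[375,405]])
print('scene',plane(C,pc,[.057,.057,.057,.057,.0905,.0905,.088,.088]))
print('tri',tri(S,ps[:3],C,pc[:3]),tri(S,ps[4:6],C,pc[[5,4]]))
print('plate scene',plane(C,c([[328,117],[505,335],[573,302]]),.01))
print('gauges',plane(C,c([[57,433],[26,506],[495,45]]),[.034,.026,.05]))
E
```

```text
side [[ 0.3923  0.2612  0.057 ]
 [ 0.5496  0.2571  0.057 ]
 [ 0.6827  0.2554  0.057 ]
 [ 0.6816  0.2244  0.057 ]
 [ 0.5997  0.0169  0.0905]
 [ 0.5759 -0.0995  0.0905]
 [ 0.6551 -0.0553  0.076 ]
 [ 0.5338 -0.0338  0.03  ]]
scene [[ 0.3836  0.2631  0.057 ]
 [ 0.5405  0.2592  0.057 ]
 [ 0.6825  0.2499  0.057 ]
 [ 0.6815  0.2257  0.057 ]
 [ 0.5743 -0.1008  0.0905]
 [ 0.5959  0.0132  0.0905]
 [ 0.6924 -0.185   0.088 ]
 [ 0.735   0.0466  0.088 ]]
tri [[0.3912 0.2573 0.0623]
 [0.5476 0.2528 0.0627]
 [0.6823 0.2503 0.0589]] [[ 0.5986  0.0118  0.0944]
 [ 0.5755 -0.1013  0.0921]]
plate scene [[0.3794 0.2228 0.01  ]
 [0.6774 0.2158 0.01  ]
 [0.6753 0.2874 0.01  ]]
gauges [[ 0.6072 -0.1591  0.034 ]
 [ 0.6524 -0.2064  0.026 ]
 [ 0.4056  0.3888  0.05  ]]
```

Emit:
play_rows(
  series=[
    [1,[0,0,0],[0,0,0.967]],
    [1,[0,0,0],[0,0,0.967]],
    [1,[0,0,0],[0,0,0.967]],
    [1,[0.244,-0.845,0.03],[0,0,0]],
    [1,[0.244,-0.845,0.03],[0,0,0]],
    [1,[0.244,-0.845,0.03],[0,0,0]],
    [1,[0.244,-0.845,0.03],[0,0,0]],
    [1,[0.244,-0.845,0.03],[0,0,0]],
  ],
  force=90,
)

```text
t: 1.15
tool_pos: [0.297, -0.3702, 0.2234]
tool_rot: [-3.141, 0.045, 0.0]
contact_force: [0.8, -0.3, 0.0]
opening: 0.0857
grip_force: 0.0
```

Emit:
play_rows(
  series=[
    [1,[0.244,-0.845,0.03],[0,0,0]],
    [1,[0.244,-0.845,0.03],[0,0,0]],
    [1,[0.244,-0.845,0.03],[0,0,0]],
    [1,[0.244,-0.845,0.03],[0,0,0]],
    [1,[0.244,-0.845,0.03],[0,0,0]],
    [1,[0.244,-0.845,0.03],[0,0,0]],
    [1,[0.244,-0.845,0.03],[0,0,0]],
    [1,[0.244,-0.845,0.03],[0,0,0]],
  ],
)

```text
t: 2.15
tool_pos: [0.4041, -0.0351, 0.2116]
tool_rot: [3.141, -0.044, 0.0]
contact_force: [0.4, 0.1, -0.1]
opening: 0.0852
grip_force: 0.0
```

Emit:
play_rows(
  series=[
    [1,[0.244,-0.845,0.03],[0,0,0]],
    [1,[0.244,-0.845,0.03],[0,0,0]],
    [1,[0.244,-0.845,0.03],[0,0,0]],
    [1,[0.244,-0.845,0.03],[0,0,0]],
    [1,[0.244,-0.845,0.03],[0,0,0]],
    [1,[0.244,-0.845,0.03],[0,0,0]],
    [1,[0.244,-0.845,0.03],[0,0,0]],
    [1,[0,0,0],[0,0,0]],
  ],
)

```text
t: 3.15
tool_pos: [0.4976, 0.2586, 0.2005]
tool_rot: [3.141, -0.039, -0.002]
contact_force: [-0.1, -0.6, -1.4]
opening: 0.0856
grip_force: 0.0
```

```bash
python3 - <<'E'
from station import ctrl, imaging
from h import *
o=ctrl.get_obs(); m=imaging.get_image('wrist'); print(o['t'],o['tool_pos'],o['tool_rot'],o['q'])
pickle.dump((o,m),open('w1.pkl','wb')); cv2.imwrite('pics/w1.png',m['color'])
E
```

```text
3.15 [0.4976144  0.25862529 0.20049991] [ 3.14110885e+00 -3.93597874e-02 -2.15013448e-03] [ 3.46478608e-01 -7.82600918e-02  1.79452045e+00  2.62284493e-04
  1.42669703e+00  1.94229686e+00]
```

View pics/w1.png

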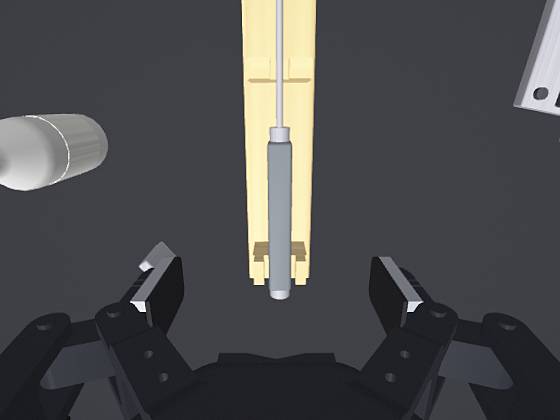

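The wrist picture shows the handle centred at column 280, its rear end at row ~297 and its collar at rows 128–142. The shank runs straight up at column 279.

```bash
python3 - <<'E'
from h import *
np.set_printoptions(precision=4,suppress=True)
o,m=pickle.load(open('w1.pkl','rb'))
g=cv2.cvtColor(m['color'],cv2.COLOR_BGR2HSV).astype(int)
def cen(r,lo,hi):
    x=np.arange(250,310); s=g[r,250:310]; k=(s[:,1]<70)&(s[:,2]>lo)&(s[:,2]<hi)
    return x[k].mean(),x[k].min(),x[k].max()
pts=[]
for r in (5,60,110,160,200,240):
    c=cen(r,75,255); pts.append([c[0],r]); print(r,c,g[r,280])
for z in (.057,.069):print(plane(m,pts,z,o))
P=plane(m,pts,[.06,.06,.06,.069,.069,.069],o)
a=np.polyfit(P[:,0],P[:,1],1);print('yaw',np.degrees(np.arctan(a[0])),'y at .497',np.polyval(a,.497))
print('ends rear cap/rear grey/front grey/collar',plane(m,[[280,298],[280,291],[280,142],[280,127]],[.06,.069,.069,.06],o))
# rest rear upright / front upright top edges
print('plate rear edge/front upright near top edge',plane(m,[[280,277],[262,80],[262,58]],[.01,.066,.066],o))
print(plane(m,[[248.5,200],[312.5,200],[243,10],[316,10]],.01,o))
E
```

```text
5 (np.float64(277.44444444444446), np.int64(253), np.int64(307)) [124  16 222]
60 (np.float64(279.47169811320754), np.int64(250), np.int64(309)) [120  13 223]
110 (np.float64(279.0892857142857), np.int64(250), np.int64(308)) [120  13 224]
160 (np.float64(279.0), np.int64(250), np.int64(308)) [108  23 166]
200 (np.float64(278.4259259259259), np.int64(250), np.int64(307)) [109  24 170]
240 (np.float64(278.0), np.int64(251), np.int64(306)) [107  21 170]
[[0.6487 0.254  0.057 ]
 [0.6075 0.2533 0.057 ]
 [0.5673 0.2546 0.057 ]
 [0.5238 0.2556 0.057 ]
 [0.4862 0.257  0.057 ]
 [0.4457 0.2584 0.057 ]]
[[0.6455 0.2541 0.069 ]
 [0.606  0.2535 0.069 ]
 [0.5674 0.2547 0.069 ]
 [0.5258 0.2557 0.069 ]
 [0.4898 0.257  0.069 ]
 [0.451  0.2583 0.069 ]]
yaw -1.3856393074972937 y at .497 0.2567378116989449
ends rear cap/rear grey/front grey/collar [[0.3825 0.2578 0.06  ]
 [0.3965 0.2576 0.069 ]
 [0.5411 0.2545 0.069 ]
 [0.553  0.2541 0.06  ]]
plate rear edge/front upright near top edge [[0.3778 0.2574 0.01  ]
 [0.5915 0.268  0.066 ]
 [0.6082 0.2674 0.066 ]]
[[0.4731 0.2896 0.01  ]
 [0.4713 0.22   0.01  ]
 [0.6581 0.2858 0.01  ]
 [0.6564 0.2176 0.01  ]]
```

Emit:
play_rows(
  series=[
    [1,[-0.02,0.06,0.8],[0,0,0]],
    [1,[0,0,0.8],[0,0,0]],
    [1,[0,0,0.8],[0,0,0]],
    [1,[0,0,0.4],[0,0,0]],
    [1,[0,0,0.4],[0,0,0]],
    [1,[0,0,0],[0,0,0]],
    [1,[0,0,0],[0,0,0]],
  ],
)

```text
t: 4.08
tool_pos: [0.4977, 0.254, 0.0427]
tool_rot: [-3.141, 0.044, -0.003]
contact_force: [0.3, -0.8, -0.4]
opening: 0.0853
grip_force: 0.0
```

Emit:
play_rows(
  series=[
    [1,[-0.02,-0.02,0.09],[0,0,-0.04]],
    [1,[0,0,0],[0,0,0]],
    [0,[0,0,0],[0,0,0]],
    [0,[0,0,0],[0,0,0]],
    [0,[0,0,0],[0,0,0]],
    [0,[0,0,0],[0,0,0]],
    [0,[0,0,0],[0,0,0]],
    [0,[0,0,0],[0,0,0]],
  ],
  force=100,
)

```text
t: 5.08
tool_pos: [0.496, 0.2548, 0.0371]
tool_rot: [-3.141, 0.036, -0.001]
contact_force: [0.2, -0.3, 1.7]
opening: 0.0206
grip_force: 97.8
```

Emit:
play_rows(
  series=[
    [0,[0,0,-0.3],[0,0,0]],
    [0,[0,0,-0.3],[0,0,0]],
    [0,[0,0,-0.75],[0,0,0]],
    [0,[0,0,-0.75],[0,0,0]],
    [0,[0,0,-0.75],[0,0,0]],
    [0,[0,0,-0.75],[0,0,0]],
    [0,[0,0,0],[0,0,0.575]],
    [0,[0,0,0],[0,0,0.575]],
  ],
)

```text
t: 6.08
tool_pos: [0.4959, 0.2548, 0.2188]
tool_rot: [-3.127, 0.291, -0.003]
contact_force: [-0.3, 0.1, -2.7]
opening: 0.0206
grip_force: 97.8
```

Emit:
play_rows(
  series=[
    [0,[0.395,0.76,0],[0,0,0]],
    [0,[0.395,0.76,0],[0,0,0]],
    [0,[0.395,0.76,0],[0,0,0]],
    [0,[0.395,0.76,0],[0,0,0]],
    [0,[0.395,0.76,0],[0,0,0]],
    [0,[0.395,0.76,0],[0,0,0]],
    [0,[0,0,0],[0,0,0]],
    [0,[0,0,0],[0,0,0]],
  ],
)

```text
t: 7.08
tool_pos: [0.5704, 0.0092, 0.2173]
tool_rot: [-3.128, 0.288, -0.0]
contact_force: [-0.7, 0.7, -1.8]
opening: 0.0206
grip_force: 98.4
```

```bash
python3 - <<'E'
from station import ctrl, imaging
from h import *
o=ctrl.get_obs(); m=imaging.get_image('wrist'); print(o['t'],o['tool_pos'],o['tool_rot'],o['contact_force'],o['wrist_torque'],o['opening'])
pickle.dump((o,m),open('w2.pkl','wb')); cv2.imwrite('pics/w2.png',m['color'])
E
```

```text
7.075 [0.57044847 0.00921116 0.21725533] [-3.12788302e+00  2.87777461e-01 -1.98387961e-04] [-0.68874569  0.70931719 -1.81952114] [-0.0077037  -0.08789763  0.04522161] 0.02058786657905313
```

View pics/w2.png

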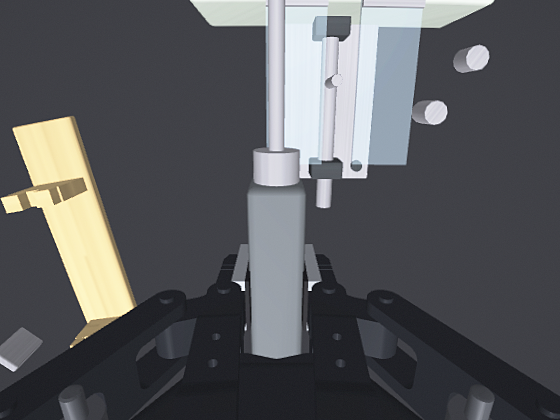

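The wrist view shows the pin's top at (337,80), the bolt's front end at (323,207), the guard's front right corner at (407,164) and the base's front edge along row 26. The rod's shank is at column 277.

```bash
python3 - <<'E'
from h import *
np.set_printoptions(precision=4,suppress=True)
o,m=pickle.load(open('w2.pkl','rb'))
P=plane(m,[[337,80],[323,207],[332,100],[407,164],[421,8],[212,26],[446,26],[277,20],[276,140]],[.076,.030,.038,.0905,.0905,.088,.088,.236,.236],o)
for n,p in zip('pintop boltend boltmid gfr grear baseL baseR shank1 shank2'.split(),P):print(n,p)
d=P[2]-P[1];print('bolt yaw',np.degrees(np.arctan2(d[1],d[0])))
d=P[4]-P[3];print('guard yaw',np.degrees(np.arctan2(d[1],d[0])))
d=P[5]-P[6];print('base yaw',np.degrees(np.arctan2(-d[0],d[1])))
d=P[7]-P[8];print('shank yaw',np.degrees(np.arctan2(d[1],d[0])))
r=R.from_rotvec(o['tool_rot']).as_matrix();print(np.degrees(np.arctan2(r[1,0],r[0,0])),r[:,2])
E
```

```text
pintop [ 0.654  -0.0578  0.076 ]
boltend [ 0.5297 -0.0345  0.03  ]
boltmid [ 0.6382 -0.0578  0.038 ]
gfr [ 0.5755 -0.1053  0.0905]
grear [ 0.6938 -0.1253  0.0905]
baseL [0.7104 0.0339 0.088 ]
baseR [ 0.6784 -0.1449  0.088 ]
shank1 [ 0.6712 -0.0096  0.236 ]
shank2 [ 0.6302 -0.0017  0.236 ]
bolt yaw -12.111398129161094
guard yaw -9.562152994500241
base yaw -10.152056092008737
shank yaw -11.015260765155984
-10.513275113366532 [ 0.0002  0.0005 -1.    ]
```

Emit:
play_rows(
  series=[
    [0,[-0.762,0.042,0],[0,0,0]],
    [0,[-0.762,0.042,0],[0,0,0]],
    [0,[-0.762,0.042,0],[0,0,0]],
    [0,[-0.762,0.042,0],[0,0,0]],
    [0,[-0.762,0.042,0],[0,0,0]],
    [0,[0,0,0.8],[0,0,0]],
    [0,[0,0,0.8],[0,0,0]],
    [0,[0,0,0.8],[0,0,0]],
  ],
)

```text
t: 8.12
tool_pos: [0.3813, 0.0343, 0.0962]
tool_rot: [-3.129, 0.284, -0.003]
contact_force: [0.7, -0.0, -2.1]
opening: 0.0207
grip_force: 98.4
```

Emit:
play_rows(
  series=[
    [0,[0,0,0.8],[0,0,0]],
    [0,[0,0,0.32],[0,0,0]],
    [0,[0,0,0],[0,0,0]],
    [0,[0,0,0],[0,0,0]],
  ],
)

```text
t: 8.62
tool_pos: [0.3822, 0.0337, 0.042]
tool_rot: [-3.128, 0.286, -0.003]
contact_force: [-0.2, 0.0, -1.3]
opening: 0.0206
grip_force: 98.4
```

```bash
python3 - <<'E'
from station import ctrl, imaging
from h import *
np.set_printoptions(precision=4,suppress=True)
o=ctrl.get_obs(); m=imaging.get_image('side'); print(o['tool_pos'],o['tool_rot'],o['contact_force'])
pickle.dump((o,m),open('s3.pkl','wb'))
cv2.imwrite('pics/s3.png',cv2.resize(m['color'][170:290,200:360],None,fx=5,fy=5,interpolation=cv2.INTER_CUBIC))
r=R.from_rotvec(o['tool_rot']).as_matrix();g=o['tool_pos']-.0199*r[:,2]
X=[g+.185*r[:,0]-0*r[:,1], g+.185*r[:,0]+.026*r[:,1],g+.06*r[:,0]]
print(X,(proj(m,X)-[200,170])*5+2)
print('guard front expected', (proj(m,[[.5755,-.1053,.0905],[.654,-.0577,.076]])-[200,170])*5+2)
E
```

```text
[0.3822 0.0337 0.042 ] [-3.1285  0.2858 -0.0034] [-0.2078  0.0284 -1.288 ]
[array([0.5641, 0.0002, 0.0623]), array([ 0.5594, -0.0254,  0.0623]), array([0.4412, 0.0228, 0.0621])] [[403.8129 219.1142]
 [405.1501 253.9362]
 [146.3948 221.9501]]
guard front expected [[476.9592 315.2064]
 [615.2937 250.1854]]
```

View pics/s3.png

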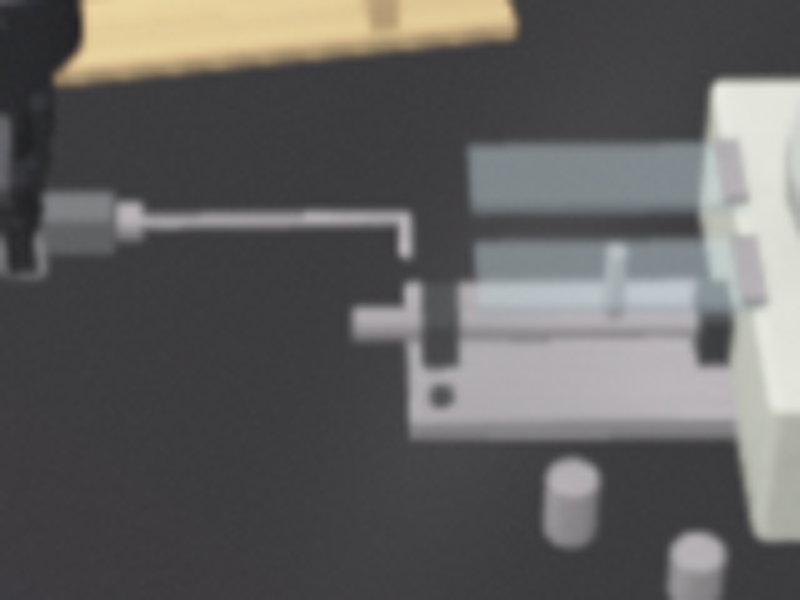

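Hook seen at (405,218), and the projection from the tool pose gives (404,219). The rod sits straight in the grip. Entering now.

Emit:
play_rows(
  series=[
    [0,[0.39,0,0],[0,0,0]],
    [0,[0.39,0,0],[0,0,0]],
    [0,[0.39,0,0],[0,0,0]],
    [0,[0.39,0,0],[0,0,0]],
    [0,[0.39,0,0],[0,0,0]],
    [0,[0.39,0,0],[0,0,0]],
    [0,[0,0,0],[0,0,0]],
  ],
)

```text
t: 9.55
tool_pos: [0.4986, 0.0117, 0.0426]
tool_rot: [3.128, -0.288, 0.005]
contact_force: [-0.0, 0.1, -1.8]
opening: 0.0207
grip_force: 98.4
```

Emit:
play_rows(
  series=[
    [0,[0,0.18,0],[0,0,0]],
    [0,[0,0.18,0],[0,0,0]],
    [0,[0,0.18,0],[0,0,0]],
    [0,[0,0,0],[0,0,0]],
    [0,[0,0,0],[0,0,0]],
  ],
)

```text
t: 10.18
tool_pos: [0.4914, -0.0146, 0.0408]
tool_rot: [-3.128, 0.288, 0.0]
contact_force: [-0.9, 0.2, -2.4]
opening: 0.0208
grip_force: 98.4
```

Emit:
play_rows(
  series=[
    [0,[-0.1,0,0],[0,0,0]],
    [0,[-0.05,0,0],[0,0,0]],
    [0,[0,0,0],[0,0,0]],
  ],
)

```text
t: 10.55
tool_pos: [0.4839, -0.013, 0.0407]
tool_rot: [-3.128, 0.287, 0.0]
contact_force: [0.1, -0.6, -2.8]
opening: 0.0206
grip_force: 98.4
```

Emit:
play_rows(
  series=[
    [0,[-0.04,0,0],[0,0,0]],
    [0,[-0.04,0,0],[0,0,0]],
    [0,[0,0,0],[0,0,0]],
  ],
)

```text
t: 10.92
tool_pos: [0.4808, -0.0126, 0.0412]
tool_rot: [3.128, -0.287, 0.003]
contact_force: [2.9, -0.7, -3.4]
opening: 0.0206
grip_force: 98.2
```

Emit:
play_rows(
  series=[
    [0,[-0.06,0,0],[0,0,0]],
    [0,[-0.06,0,0],[0,0,0]],
    [0,[0,0,0],[0,0,0]],
  ],
)

```text
t: 11.3
tool_pos: [0.4742, -0.0114, 0.0409]
tool_rot: [3.128, -0.288, 0.0]
contact_force: [3.0, -0.6, -2.0]
opening: 0.0205
grip_force: 98.3
```

Emit:
play_rows(
  series=[
    [0,[-0.08,0,0],[0,0,0]],
    [0,[-0.08,0,0],[0,0,0]],
    [0,[-0.08,0,0],[0,0,0]],
    [0,[-0.08,0,0],[0,0,0]],
    [0,[-0.08,0,0],[0,0,0]],
    [0,[0,0,0],[0,0,0]],
  ],
)

```text
t: 12.05
tool_pos: [0.454, -0.0076, 0.0407]
tool_rot: [-3.128, 0.287, 0.002]
contact_force: [1.2, 0.6, -1.3]
opening: 0.0207
grip_force: 98.4
```

Emit:
play_rows(
  series=[
    [0,[-0.03,0,0],[0,0,0]],
    [0,[-0.03,0,0],[0,0,0]],
    [0,[0,0,0],[0,0,0]],
  ],
)

```text
t: 12.42
tool_pos: [0.4516, -0.0072, 0.0408]
tool_rot: [-3.128, 0.287, 0.0]
contact_force: [3.0, -1.5, -2.1]
opening: 0.0209
grip_force: 98.4
```

Emit:
play_rows(
  series=[
    [0,[-0.02,0,0],[0,0,0]],
    [0,[-0.02,0,0],[0,0,0]],
    [0,[0,0,0],[0,0,0]],
  ],
)

```text
t: 12.8
tool_pos: [0.4496, -0.0068, 0.0408]
tool_rot: [-3.128, 0.287, 0.0]
contact_force: [2.9, 0.4, -1.8]
opening: 0.0206
grip_force: 98.4
```

Emit:
play_rows(
  series=[
    [0,[-0.02,0,0],[0,0,0]],
    [0,[-0.01,0,0],[0,0,0]],
    [0,[0,0,0],[0,0,0]],
  ],
)

```text
t: 13.18
tool_pos: [0.4488, -0.0067, 0.0411]
tool_rot: [3.128, -0.287, 0.002]
contact_force: [6.2, -1.3, -2.7]
opening: 0.0205
grip_force: 98.3
```

Emit:
play_rows(
  series=[
    [0,[-0.01,0,0],[0,0,0]],
    [0,[0,0,0],[0,0,0]],
  ],
)

```text
t: 13.42
tool_pos: [0.4487, -0.0067, 0.0412]
tool_rot: [3.128, -0.287, 0.004]
contact_force: [6.8, -0.8, -4.2]
opening: 0.0205
grip_force: 98.2
```

Emit:
play_rows(
  series=[
    [0,[-0.02,0,0],[0,0,0]],
    [0,[0,0,0],[0,0,0]],
  ],
)

```text
t: 13.68
tool_pos: [0.4486, -0.0067, 0.0416]
tool_rot: [3.128, -0.287, 0.007]
contact_force: [10.8, -2.0, -5.0]
opening: 0.0207
grip_force: 98.0
```

Emit:
play_rows(
  series=[
    [0,[-0.014,0,0],[0,0,0]],
    [0,[0,0,0],[0,0,0]],
  ],
)

```text
t: 13.92
tool_pos: [0.4486, -0.0068, 0.0418]
tool_rot: [3.128, -0.287, 0.01]
contact_force: [12.9, -2.3, -6.6]
opening: 0.0207
grip_force: 97.9
```

Emit:
play_rows(
  series=[
    [0,[-0.005,0,0],[0,0,0]],
    [0,[0,0,0],[0,0,0]],
    [0,[0,0,0],[0,0,0]],
  ],
)

```text
t: 14.3
tool_pos: [0.4485, -0.0068, 0.0419]
tool_rot: [3.128, -0.287, 0.011]
contact_force: [13.9, -2.6, -5.8]
opening: 0.0206
grip_force: 97.9
```

Emit:
play_rows(
  series=[
    [0,[0,0,0],[0,0,0]],
    [0,[0,0,0],[0,0,0]],
    [0,[0,0,0],[0,0,0]],
    [0,[0,0,0],[0,0,0]],
  ],
)

```text
t: 14.8
tool_pos: [0.4485, -0.0068, 0.0419]
tool_rot: [3.128, -0.287, 0.011]
contact_force: [13.8, -2.1, -6.6]
opening: 0.0208
grip_force: 97.9
```

```bash
python3 - <<'E'
from station import ctrl, imaging
from h import *
np.set_printoptions(precision=4,suppress=True)
m=imaging.get_image('side');o=ctrl.get_obs(); print(o['contact_force'],o['tool_pos'])
b=np.array([-1,0.185,0])*1
for z,n in ((.076,'pin drawn'),):
    ax=np.array([.983,-.182,0]);p0=np.array([.654,-.0577,.076])
    print([(s,(proj(m,p0-s*ax)-[200,170])[0]*5+2) for s in (.030,.035,.040,.045)])
cv2.imwrite('pics/s4.png',cv2.resize(m['color'][170:290,200:360],None,fx=5,fy=5,interpolation=cv2.INTER_CUBIC))
E
```

```text
[12.8578 -2.9267 -6.4238] [ 0.4485 -0.0068  0.0419]
[(0.03, array([551.8948, 250.7484])), (0.035, array([541.3256, 250.8426])), (0.04, array([530.7555, 250.9369])), (0.045, array([520.1843, 251.0314]))]
```

View pics/s4.png

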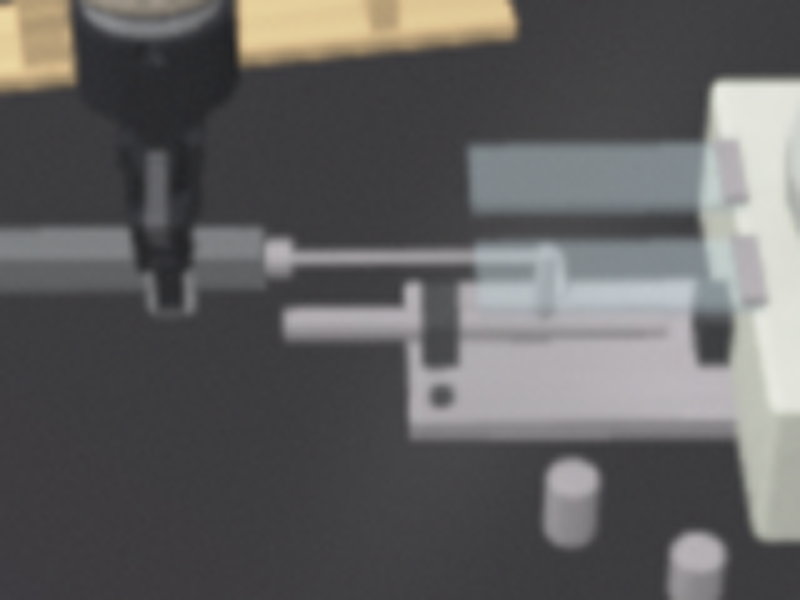

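The bolt's end moved from column 352 to 283, leaving about 75 mm beyond the front lug. That means it is fully drawn, and the pull was held at about 14 N. Backing off next.

Emit:
play_rows(
  series=[
    [0,[0,0,0],[0,0,0]],
    [0,[0,0,0],[0,0,0]],
    [0,[0.04,0,0],[0,0,0]],
    [0,[0.04,0,0],[0,0,0]],
    [0,[0.1,0,0],[0,0,0]],
    [0,[0.1,0,0],[0,0,0]],
    [0,[0,0,0],[0,0,0]],
    [0,[0,0,0],[0,0,0]],
  ],
)

```text
t: 15.85
tool_pos: [0.4593, -0.0086, 0.0406]
tool_rot: [-3.128, 0.287, 0.001]
contact_force: [0.3, -0.4, -1.2]
opening: 0.0209
grip_force: 98.5
```

Emit:
play_rows(
  series=[
    [0,[0,-0.18,0],[0,0,0]],
    [0,[0,-0.18,0],[0,0,0]],
    [0,[0,-0.2,0],[0,0,0]],
    [0,[0,0,0],[0,0,0]],
    [0,[0,0,0],[0,0,0]],
  ],
)

```text
t: 16.48
tool_pos: [0.4647, 0.019, 0.0408]
tool_rot: [3.128, -0.287, -0.0]
contact_force: [-0.3, -0.7, -2.0]
opening: 0.0209
grip_force: 98.5
```

Emit:
play_rows(
  series=[
    [0,[-0.36,0,0],[0,0,0]],
    [0,[-0.36,0,0],[0,0,0]],
    [0,[-0.36,0,0],[0,0,0]],
    [0,[-0.36,0,0],[0,0,0]],
    [0,[-0.36,0,0],[0,0,0]],
    [0,[0,0,0],[0,0,0]],
  ],
)

```text
t: 17.23
tool_pos: [0.3755, 0.0352, 0.0404]
tool_rot: [3.128, -0.288, 0.0]
contact_force: [-0.4, 0.2, -2.8]
opening: 0.0205
grip_force: 98.5
```

Emit:
play_rows(
  series=[
    [0,[0,0,-0.7],[0,0,0]],
    [0,[0,0,-0.7],[0,0,0]],
    [0,[0,0,-0.7],[0,0,0]],
    [0,[0,0,-0.7],[0,0,0]],
    [0,[0,0,0],[0,0,-0.575]],
    [0,[0,0,0],[0,0,-0.575]],
    [0,[0,0,0],[0,0,0]],
    [0,[0,0,0],[0,0,0]],
  ],
)

```text
t: 18.23
tool_pos: [0.3765, 0.0351, 0.1808]
tool_rot: [3.141, -0.038, -0.0]
contact_force: [0.4, 0.4, -1.7]
opening: 0.0209
grip_force: 98.6
```

Emit:
play_rows(
  series=[
    [0,[0.38,-0.742,0],[0,0,0]],
    [0,[0.38,-0.742,0],[0,0,0]],
    [0,[0.38,-0.742,0],[0,0,0]],
    [0,[0.38,-0.742,0],[0,0,0]],
    [0,[0.38,-0.742,0],[0,0,0]],
    [0,[0.38,-0.742,0],[0,0,0]],
    [0,[0,0,0],[0,0,0]],
    [0,[0,0,0],[0,0,0]],
  ],
)

```text
t: 19.23
tool_pos: [0.495, 0.255, 0.1802]
tool_rot: [3.141, -0.036, -0.002]
contact_force: [-0.1, -0.7, -3.1]
opening: 0.0207
grip_force: 99.0
```

Emit:
play_rows(
  series=[
    [0,[0,0,0.7],[0,0,0]],
    [0,[0,0,0.7],[0,0,0]],
    [0,[0,0,0.6],[0,0,0]],
    [0,[0,0,0],[0,0,0]],
    [0,[0,0,0],[0,0,0]],
  ],
)

```text
t: 19.85
tool_pos: [0.4961, 0.255, 0.0823]
tool_rot: [-3.141, 0.037, -0.003]
contact_force: [0.3, -0.5, -1.3]
opening: 0.0205
grip_force: 99.0
```

Emit:
play_rows(
  series=[
    [0,[0,0,0.3],[0,0,0]],
    [0,[0,0,0.3],[0,0,0]],
    [0,[0,0,0.2],[0,0,0]],
    [0,[0,0,0],[0,0,0]],
    [0,[0,0,0.08],[0,0,0]],
    [0,[0,0,0],[0,0,0]],
  ],
)

```text
t: 20.6
tool_pos: [0.4958, 0.2555, 0.0373]
tool_rot: [-3.141, 0.036, -0.002]
contact_force: [0.6, -0.1, -2.2]
opening: 0.0207
grip_force: 99.3
```

Emit:
play_rows(
  series=[
    [0,[0,0,0.016],[0,0,0]],
    [0,[0,0,0],[0,0,0]],
    [0,[0,0,0],[0,0,0]],
  ],
)

```text
t: 20.98
tool_pos: [0.4958, 0.2554, 0.0371]
tool_rot: [-3.141, 0.036, -0.001]
contact_force: [-1.9, -1.3, 5.3]
opening: 0.0204
grip_force: 99.8
```

Emit:
play_rows(
  series=[
    [0.4,[0,0,0],[0,0,0]],
    [0.7,[0,0,0],[0,0,0]],
    [1,[0,0,0],[0,0,0]],
    [1,[0,0,0],[0,0,0]],
    [1,[0,0,0],[0,0,0]],
    [1,[0,0,-0.4],[0,0,0]],
    [1,[0,0,-0.8],[0,0,0]],
    [1,[0,0,-0.8],[0,0,0]],
  ],
)

```text
t: 21.98
tool_pos: [0.4954, 0.2553, 0.1385]
tool_rot: [-3.141, 0.036, -0.002]
contact_force: [0.2, 0.0, 0.0]
opening: 0.0854
grip_force: 0.0
```

Emit:
play_rows(
  series=[
    [1,[0,0,-0.8],[0,0,0]],
    [1,[0,0,-0.4],[0,0,0]],
    [1,[-0.2,0,0],[0,0,0]],
    [1,[0,0,0],[0,0,0]],
    [1,[0,0,0],[0,0,0]],
  ],
)

```text
t: 22.6
tool_pos: [0.484, 0.2551, 0.1937]
tool_rot: [3.14, -0.035, -0.005]
contact_force: [0.3, 0.1, -0.3]
opening: 0.0855
grip_force: 0.0
```

```bash
python3 - <<'E'
from station import ctrl, imaging
from h import *
o=ctrl.get_obs(); print(o['t'],o['tool_pos'],o['contact_force'])
m=imaging.get_image('side')['color']; w=imaging.get_image('wrist')['color']
a=cv2.resize(m[130:290,185:385],(500,400),interpolation=cv2.INTER_CUBIC)
cv2.imwrite('pics/end.png',np.hstack([a,w[:400,150:430]]))
E
```

```text
22.6 [0.48404817 0.25509798 0.1937465 ] [ 0.29129283  0.09006925 -0.30013462]
```

View pics/end.png

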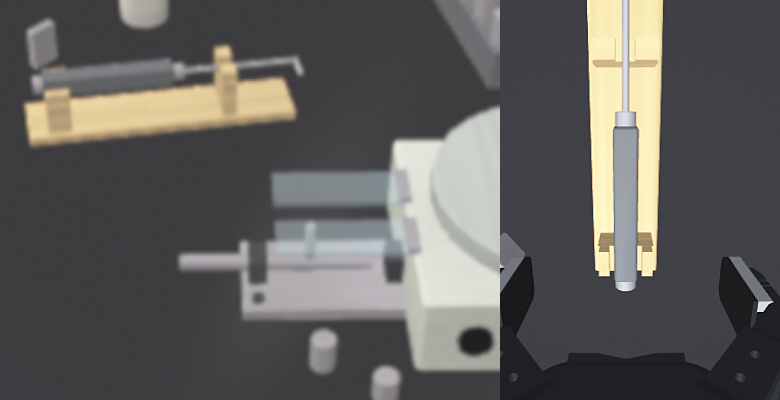

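The picture shows the rod centred in both notches, with its hook at (298,65) where it began. The bolt is still drawn, its end at (182,262), and the gauges stand undisturbed.

```bash
python3 -c "
from station import ctrl
print(ctrl.finish_job())"
```

```text
the job is handed in; nothing more can be done
None
```

The bolt is fully drawn and was held on its stop at about 14 N for over half a second; the rod is back in its rest, nothing else looks disturbed in the last pictures, and the job is handed in at about 23 s.

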